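Latch the blue sample in the light gate and start the reading

TASK

On the small measuring rig, use closed fingertips on the front of the black push plate of the slide that carries the weighing bottle with the blue filling: push that slide all the way in to its stop, then let go so that it springs back and latches at its middle position, in the light gate. Then press the green start button fully down and move clear. Only push and press: do not take hold of a plate from behind or the sides, do not touch or lift either weighing bottle, leave the other slide and the things standing around alone, and do not press the button before the slide has latched.

Things in the scene. Friction and masses are not known exactly. Their poses are not given: they have to be found in the camera images.
- rig: measuring rig fixed to the bench: base plate 180 x 210 x 12 mm with two parallel slides. Origin on the bench under its middle; +x is the push direction of both slides (about away from the robot), +y to the left: left slide at y = +50 mm, right slide at -50 mm. Black gate posts 62 mm high beside the slides at x = +26 mm, pin housings 34 mm high on the outer sides at x = -43 mm
- left_slide (a joint): how far the left slide is pushed in along the rig's +x, m: 0 out, 0.050 fully in at its stop. A damped spring pushes it back out (2.5 N at 0, 5.5 N at 0.050; the latch adds up to 2 N on the way in). Let go from beyond 0.029 it comes back by itself in under 1 s and a sprung brass pin stops it at 0.026, latched; let go earlier it returns to 0
- right_slide (a joint): how far the right slide is pushed in along the rig's +x, m: 0 out, 0.050 fully in at its stop. A damped spring pushes it back out (2.5 N at 0, 5.5 N at 0.050; the latch adds up to 2 N on the way in). Let go from beyond 0.029 it comes back by itself in under 1 s and a sprung brass pin stops it at 0.026, latched; let go earlier it returns to 0
- left_push_face (a point): centre of the front face of the left slide's upright black push plate (36 mm wide, 16 to 60 mm above the bench, this point 38 mm above it); moves with the slide. Axes as the rig's: +x is the push direction, y along the plate, z up. The plate is 11 mm thick; its grey rear layer is not to be touched. The bench in front is clear; the rig's 12 mm high base plate begins 33 mm behind the face (slide out)
- right_push_face (a point): centre of the front face of the right slide's upright black push plate (36 mm wide, 16 to 60 mm above the bench, this point 38 mm above it); moves with the slide. Axes as the rig's: +x is the push direction, y along the plate, z up. The plate is 11 mm thick; its grey rear layer is not to be touched. The bench in front is clear; the rig's 12 mm high base plate begins 33 mm behind the face (slide out)
- blue_bottle: lidded clear glass weighing bottle with blue filling, 36 mm across, 60 mm high, standing loose in the round pocket of one of the two slides (which one varies), its top about 82 mm above the bench, 127 mm ahead of that slide's push face; origin at the centre of its underside
- orange_bottle: lidded clear glass weighing bottle with orange filling, 36 mm across, 52 mm high, standing loose in the other slide's pocket; origin at the centre of its underside
- start_button_top (a point): centre of the top of the round green start button (22 mm across) in its housing on a grey console 75 x 95 x 28 mm, left of the rig and fixed to the bench; it is pressed straight down, 6 mm travel, sprung, 5 N fully down
- start_button (a joint): how far the start button is pressed, m: 0 up, 0.006 fully down
- beaker: empty glass beaker 51 mm across, 60 mm high, bystander; origin under its centre
- brown_vial: brown vial with black cap, 33 mm across, 58 mm high, bystander; origin under its centre
- white_vial: white vial with white cap, 35 mm across, 66 mm high, bystander; origin under its centre
Mind the look-alikes: they are no part of the job. Leave any pink look-alike of the blue_bottle alone.

How it is judged:
By the outcome, as a careful person would: the job done as asked, in the order asked, and still so for the second after the job is handed in, with the robot touching nothing.
It also fails if it takes over 38 s, if anything falls off the work surface, if the arm or the gripper's body presses on something with over 40 N, if the wrist force passes 120 N, or if a joint passes its speed limit or range.

ROBOT

A 7-joint arm with a two-finger parallel gripper is mounted at the origin on the work surface; the furniture and walls round the work are solid. World frame = base frame: x ahead of the robot, y to its left, z up, the work surface at z = 0. Lengths are in m, angles in rad, forces in N, time in s.
With the tool pointing down it reaches from about 0.425 to 0.925 m from the base axis. Payload 6.8 kg.
Tool frame: the origin (TCP) lies between the finger pads; the fingertips stand 22 mm ahead of it and the grasp point (between the pads) lies 3 mm ahead of it; z points along the fingers, y is the direction in which the jaws open and shut (so a half turn about z gives the same grasp; the last joint's range is limited). The gripper opens to 85 mm and grips with 20 to 120 N. Pads are 22 mm wide; open, the fingers measure 114 mm over their backs; the gripper's body (76 mm by 85 mm) begins 54 mm behind the grasp point. The pads swing forward as they close: fully open they stand 13 mm farther back than shut.
Start: joints at [-1.32, 0.477, 0.022, 1.555, -0.011, 1.109, -0.083], TCP at [0.237, 0.632, 0.253] pointing down, gripper open.
Joint ranges: [-2.96, 2.96], [-0.34, 2.1], [-1.41, 1.46], [0.24, 2.44], [-1.37, 4.51], [0.17, 1.92], [-2.96, 2.96]. Speed limits (rad/s): [2.39, 2.39, 3.14, 3.14, 3.14, 3.14, 3.14].

INTERFACE

Orientations are given as a unit quaternion [w, x, y, z].
In Python, from station import bot gives the robot as it stands. The module is installed in compiled form; this text tells all that it offers.
- The arm moves only by the tool drive_tool, never from a script. Its argument "series" is one flat list of numbers, 7 for each row, row after row: the opening, from -1 (shut) to 1 (fully open), then the shift along the tool's x, y, z in mm, then the turn, a rotation vector about the tool's x, y, z in rad. In form: [jaw, x, y, z, wx, wy, wz, jaw, x, y, z, wx, wy, wz, ...]. A call has 1 to 12 rows; each row shifts and turns the commanded pose from where the row before left it, along the tool's axes as they then stand; what a row does not reach is not made up. A row lasts 1/8 s, in which the tool goes at most 62.5 mm and 10.7 degrees, less where a joint would pass 70% of its speed; a pose out of reach is approached as far as the arm can. A call with a gripper value outside its range is refused whole. The fingers move at their own pace and stop on an object; "force" is the grip in N (left out, the last holds). Time passes only in rows, so rows that do not move let the fingers close. It gives the time, the measured TCP pose, the force and the opening at its end, in the units of the state.
- bot.get_obs(): the state, without advancing time (a new reading comes with each control period).
- bot.read_camera(name): name is "side" or "top" or "wrist"; returns a dict with "pixels" (480x640x3 uint8, blue, green, red), "camera_matrix" (3x3 intrinsics, pixels), "rvec" (rotation vector, rad) and "tvec" (3), from world to camera coordinates, as OpenCV has them. Camera axes: x right, y down, z forward; pixel columns grow to the right and rows downward; lengths in m; the calibration is good to about 2 mm. The wrist camera is an equidistant fisheye: a pixel r from the principal point sees the ray r / f radians off the axis. A picture is of the moment at which its call begins. There is no depth.
- bot.hand_in(): hands the job in, once; it reports no verdict.
The state is a dict: "t": time; "q": joint angles; "joint_vel": joint speeds; "joint_torque": joint torques, N m; "eef_pos": TCP position; "tool_rot": TCP orientation; "contact_force": force on the tool from outside, world axes, zero at the start; "torque": the same for the moment, N m; "gripper_width": opening from 0.0 (shut) to 1.0 (fully open).
Only numpy, scipy, OpenCV 4.12 (cv2) and the standard library are available. Lean on these libraries where they do the work, as an engineer would, in place of code of your own. Each camera call takes 0.05 s, during which the arm holds its last target. There are 200 camera calls.

## Working session

There is one attempt and no reset: what is moved stays moved. The work goes in short steps, Python scripts to look and compute and a tool call to move; the robot and the scene stay as the last step left them, time stands still between calls to the robot, and variables do not carry over. Pictures are saved under pics/ and viewed, about 8 in all and at most 12, crops included, and the job is handed in when it is done.

Besides the shell and the picture viewer there is one more tool, called after ">>>" as name(argument=value, ...) on one line, values as JSON. drive_tool: Moves the arm, as the interface text tells. Its arguments: {"type":"object","properties":{"series":{"type":"array"},"force":{"type":"number"}},"required":["series"]}

```bash
mkdir -p pics; cat > h.py <<'E'
import numpy as np, cv2, pickle
from station import bot
def snap(n,tag):
    c=bot.read_camera(n); pickle.dump(c,open(f'pics/{tag}.pkl','wb')); cv2.imwrite(f'pics/{tag}.png',c['pixels']); return c
def load(tag): return pickle.load(open(f'pics/{tag}.pkl','rb'))
def ray(c,u,v,fish=False):
    K=np.array(c['camera_matrix'],float); R=cv2.Rodrigues(np.array(c['rvec'],float))[0]; t=np.array(c['tvec'],float).ravel()
    x=np.array([(u-K[0,2])/K[0,0],(v-K[1,2])/K[1,1]])
    if fish:
        r=np.hypot(*x); d=np.array([*(x/r*np.sin(r)),np.cos(r)])
    else: d=np.array([*x,1.])
    d=R.T@d; return -R.T@t,d/np.linalg.norm(d)
def plane(c,u,v,z,fish=False):
    o,d=ray(c,u,v,fish); return o+d*(z-o[2])/d[2]
def tri(*rs):
    A=0;b=0
    for o,d in rs:
        P=np.eye(3)-np.outer(d,d); A=A+P; b=b+P@o
    x=np.linalg.solve(A,b); return x,[np.linalg.norm((np.eye(3)-np.outer(d,d))@(x-o)) for o,d in rs]
E
python3 - <<'E'
from h import *
for n in('top','side'):
    c=snap(n,n+'0'); print(n,ray(c,320,240))
print(bot.get_obs())
E
```

```text
top (array([0.36973176, 0.05267963, 1.1461575 ]), array([ 0.05872215, -0.02347642, -0.99799828]))
side (array([-0.10544398,  0.8930535 ,  0.46027557]), array([ 0.51121097, -0.78126347, -0.35817695]))
{'t': 0.1, 'q': array([-1.32009452,  0.47773117,  0.02233786,  1.55633675, -0.01150155,
        1.10927255, -0.08311332]), 'joint_vel': array([-0.00029771, -0.00343942, -0.00034849, -0.00163909, -0.00061046,
       -0.00024023,  0.00128561]), 'joint_torque': array([ 4.38737581e-03, -5.97753775e+01,  1.61387376e+00, -2.81953239e+01,
        1.28676061e-02,  4.97130502e-03,  1.29593752e-05]), 'eef_pos': array([0.23686186, 0.63156104, 0.25242028]), 'tool_rot': array([-8.79754701e-05,  1.78434934e-01,  9.83951380e-01, -8.05077310e-04]), 'contact_force': array([-1.36479019, -0.56779364,  0.18352609]), 'torque': array([ 0.03930079, -0.05234011,  0.01525717]), 'gripper_width': 0.9973167300079859}
```

View pics/top0.png

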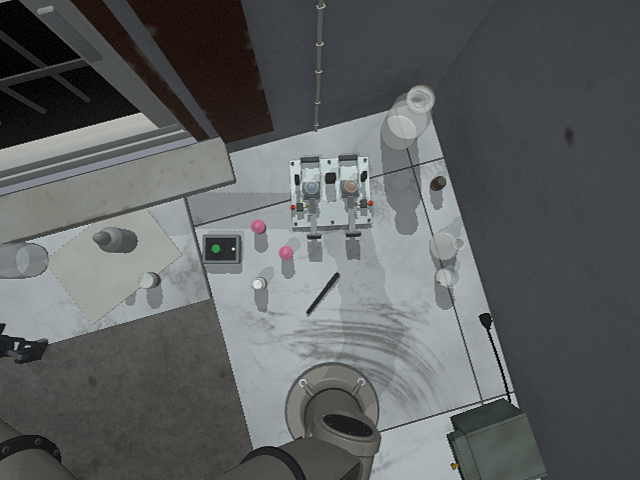

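View pics/side0.png

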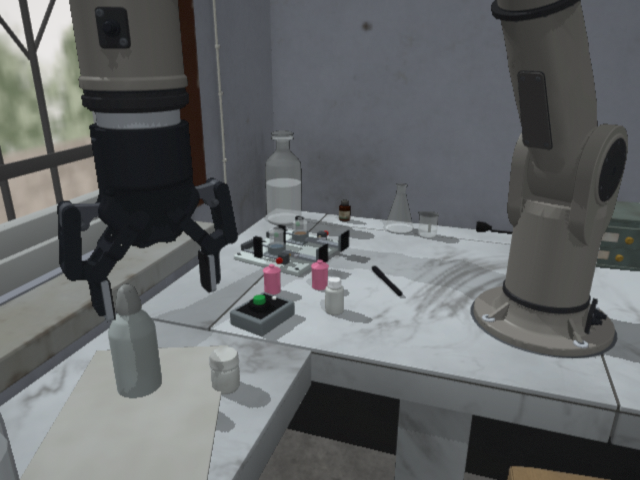

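Top view: the bottle candidates are (311,187) on the left slide and (350,186) on the right slide. Pink look-alikes stand at (258,227) and (286,253). The button is at (216,248). I'll check the bottle choice in a close crop.

```bash
python3 - <<'E'
from h import *
a=load('top0')['pixels'][145:295,195:395]; cv2.imwrite('pics/c1.png',cv2.resize(a,None,fx=4,fy=4,interpolation=cv2.INTER_CUBIC))
a=load('side0')['pixels'][190:330,220:370]; cv2.imwrite('pics/c2.png',cv2.resize(a,None,fx=4,fy=4,interpolation=cv2.INTER_CUBIC))
E
```

```text
(no output)
```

View pics/c1.png

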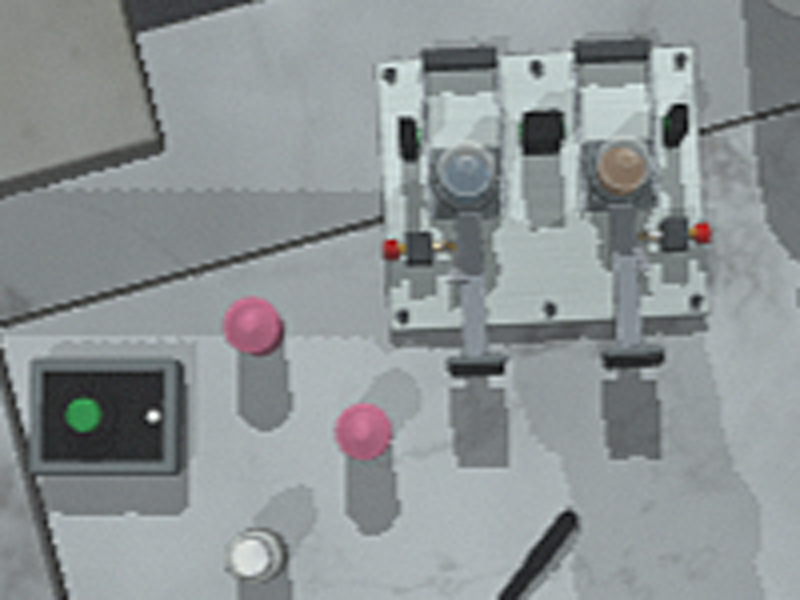

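View pics/c2.png

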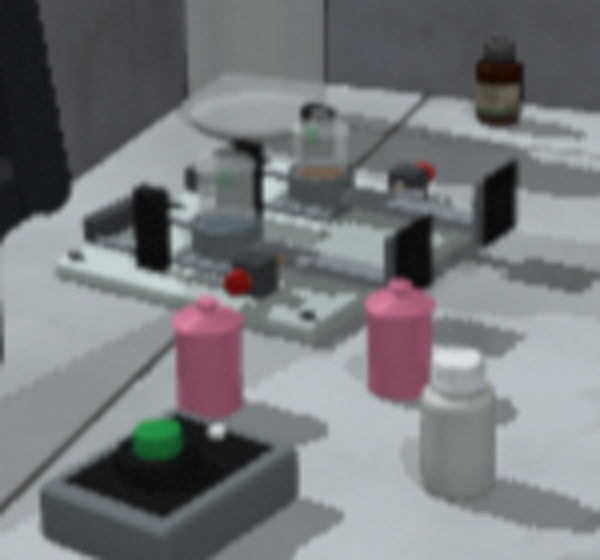

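The crops show the blue-grey filling on the left slide, top crop (466,170), and orange on the right at (622,168). So the target is the left plate at crop (477,366), and the button is at crop (83,414). Next I'll measure these points.

```bash
python3 - <<'E'
from h import *
t=load('top0');s=load('side0')
T=lambda x,y:(195+x/4-.4,145+y/4-.4)
S=lambda x,y:(220+x/4-.4,190+y/4-.4)
def cen(c,box):
    x0,y0,x1,y1=box; a=cv2.cvtColor(c['pixels'][y0:y1,x0:x1],cv2.COLOR_BGR2HSV)
    m=cv2.inRange(a,(45,120,60),(80,255,255)); ys,xs=np.nonzero(m); print('green',len(xs),xs.min()+x0,xs.max()+x0,ys.min()+y0,ys.max()+y0); return xs.mean()+x0,ys.mean()+y0
gt=cen(t,(195,230,240,265)); gs=cen(s,(250,285,275,310))
print(gt,gs,'btn',tri(ray(t,*gt),ray(s,*gs)))
# base plate top corners z=.012
P=[plane(t,*T(*p),.012)[:2] for p in[(378,63),(692,47),(708,316),(391,329)]]
P=np.array(P);print(P,[np.linalg.norm(P[i]-P[(i+1)%4]) for i in range(4)])
ex=(P[0]-P[3]+P[1]-P[2]);yaw=np.arctan2(ex[1],ex[0]);ey=P[0]-P[1]+P[3]-P[2];print('yaw',yaw,np.arctan2(-ey[0],ey[1]),'c',P.mean(0))
# dark plate mask, top
for n,(x0,y0,x1,y1) in dict(L=(304,230,326,243),R=(342,228,364,241)).items():
    g=t['pixels'][y0:y1,x0:x1].max(2); m=(g<75).astype(np.uint8); ys,xs=np.nonzero(m)
    r=cv2.minAreaRect(np.c_[xs+x0,ys+y0].astype(np.float32)); print(n,r,plane(t,*r[0],.06))
    print(g[:, (x1-x0)//2])
# side: left plate front face top edge corners
for nm,p in dict(topleftnear=(388,240),topright=(432,216)).items(): print(nm,plane(s,*S(*p),.06))
c=(np.array(S(388,240))+np.array(S(432,216)))/2
print('tri top edge',tri(ray(s,*c),ray(t,*T(477,370))))
for n,p in dict(pinkA=(253,320),pinkB=(363,428),white=(254,552)).items(): print(n,plane(t,*T(*p),.06))
E
```

```text
green 57 211 219 245 252
green 105 253 264 295 304
(np.float64(215.42105263157896), np.float64(248.28070175438597)) (np.float64(258.8), np.float64(299.43809523809523)) btn (array([0.4166598 , 0.29054994, 0.04472553]), [np.float64(0.00021542569794904664), np.float64(0.0002154256979489389)])
[[ 0.6474989   0.10486288]
 [ 0.65667913 -0.10258064]
 [ 0.47803538 -0.1096898 ]
 [ 0.47161006  0.09774246]] [np.float64(0.20764655339162735), np.float64(0.17878515033356737), np.float64(0.2075317463971254), np.float64(0.17603290480574363)]
yaw 0.04011467850838863 0.037597282958222344 c [ 0.56345587 -0.00241627]
L ((313.573486328125, 236.95587158203125), (2.9144670963287354, 13.11510181427002), 85.60128784179688) [0.44142876 0.04308941 0.06      ]
[151 150 147 133 122 101  46  43  45  99 122 120 124]
R ((353.0, 234.5), (3.0, 14.0), 90.0) [ 0.44653844 -0.05563     0.06      ]
[148 148 150 120 118  93  47  38  47 118 110 105 111]
topleftnear [0.44073959 0.07131187 0.06      ]
topright [0.44009293 0.02904012 0.06      ]
tri top edge (array([0.4428419 , 0.04334989, 0.05697473]), [np.float64(0.0018566441364839944), np.float64(0.0018566441364839886)])
pinkA [0.47381312 0.18182118 0.06      ]
pinkB [0.40564646 0.11374689 0.06      ]
white [0.32966285 0.18166532 0.06      ]
```

>>> drive_tool(series=[-1,0,0,0,0,0,-0.133,-1,0,0,0,0,0,-0.133,-1,0,0,0,0,0,-0.132,-1,-13,-50,0,0,0,0,-1,-13,-50,0,0,0,0,-1,-13,-50,0,0,0,0,-1,-13,-50,0,0,0,0,-1,-13,-50,0,0,0,0,-1,-13,-50,0,0,0,0,-1,-13,-50,0,0,0,0,-1,-13,-50,0,0,0,0,-1,-13,-50,0,0,0,0])

```text
t: 1.6
eef_pos: [0.3717, 0.1852, 0.2532]
tool_rot: [-0.0, -0.02, 1.0, 0.0]
contact_force: [0.4, 0.2, 0.6]
gripper_width: -0.001
```

>>> drive_tool(series=[-1,-13,-50,0,0,0,0,-1,-13,-50,0,0,0,0,-1,-10,-40,0,0,0,0,-1,0,0,0,0,0,0,-1,0,0,0,0,0,0])

```text
t: 2.22
eef_pos: [0.4127, 0.049, 0.2531]
tool_rot: [-0.0, -0.02, 1.0, 0.0]
contact_force: [-0.7, 1.2, 0.1]
gripper_width: 0.0
```

```bash
python3 - <<'E'
from h import *
c=snap('wrist','w1');o=bot.get_obs();print({k:np.round(o[k],4) for k in('t','q','eef_pos','tool_rot','contact_force','gripper_width')})
E
```

```text
{'t': np.float64(2.275), 'q': array([-0.566 ,  0.0294,  0.3061,  2.153 , -0.0111,  0.961 ,  1.3577]), 'eef_pos': array([0.4127, 0.0494, 0.2531]), 'tool_rot': array([-2.000e-04, -2.030e-02,  9.998e-01,  1.000e-04]), 'contact_force': array([-0.4166,  0.7709, -0.1733]), 'gripper_width': np.float64(0.0008)}
```

View pics/w1.png

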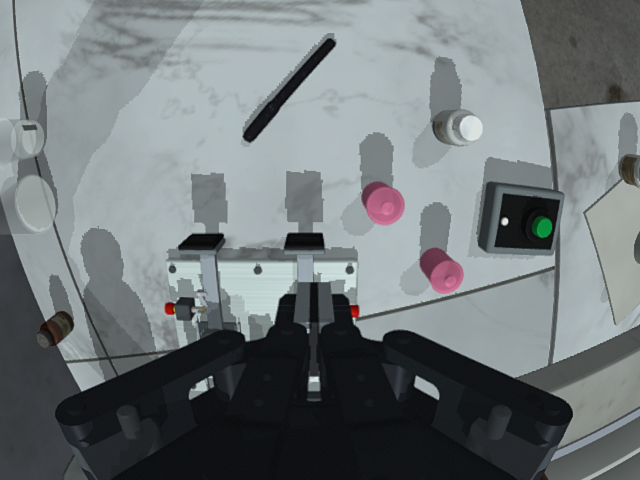

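Wrist view: the left plate is at (305,241) and the right plate at (201,241). The pink look-alikes are at (383,203) and (441,271), and the button at (543,227). I'll refine the plate and button positions from this view.

```bash
python3 - <<'E'
from h import *
w=load('w1');t=load('top0');s=load('side0')
print(ray(w,320,240.1,True))
a=w['pixels'];g=a[225:256,280:330].max(2);print(g[:,25]);m=g<60;ys,xs=np.nonzero(m);
for y in range(0,31):
    r=np.nonzero(m[y])[0]
    if len(r):print(225+y,280+r.min(),280+r.max())
h=cv2.cvtColor(a[205:250,525:560],cv2.COLOR_BGR2HSV);ys,xs=np.nonzero(cv2.inRange(h,(45,150,90),(80,255,255)));gw=(xs.mean()+525,ys.mean()+205);print(gw,len(xs))
for z in(.04,.045,.05):print(z,plane(w,*gw,z,True),plane(t,215.4,248.3,z),plane(s,258.8,298,z))
print(tri(ray(w,*gw,True),ray(t,215.4,248.3)))
for p in[(288,234),(322,234),(285,247),(325,247)]:print(p,plane(w,*p,.06,True),plane(w,*p,.016,True))
E
```

```text
(array([0.34365012, 0.04510911, 0.37460108]), array([ 0.28321496,  0.02876972, -0.95862484]))
[118 118 120 123 122 124 128  89  33  10  14  14  18  18  14  16  15  11
  10  11  15  25  36  41  51  95 125 138 142 129 154]
233 289 321
234 288 322
235 287 322
236 287 322
237 287 322
238 286 322
239 286 322
240 286 323
241 286 323
242 285 323
243 285 323
244 285 323
245 285 323
246 284 323
247 284 323
248 284 323
249 286 320
(np.float64(543.9094827586207), np.float64(227.67241379310346)) 232
0.04 [0.4196251  0.29488471 0.04      ] [0.41663886 0.29149009 0.04      ] [0.42634597 0.27953247 0.04      ]
0.045 [0.4184898  0.29115228 0.045     ] [0.41642683 0.29041063 0.045     ] [0.42001929 0.2868315  0.045     ]
0.05 [0.41735449 0.28741984 0.05      ] [0.4162148  0.28933117 0.05      ] [0.41369261 0.29413053 0.05      ]
(array([0.41712385, 0.28958527, 0.0475004 ]), [np.float64(0.0008518873912781131), np.float64(0.000851887391278116)])
(288, 234) [0.43212662 0.02616811 0.06      ] [0.44450092 0.02351903 0.016     ]
(322, 234) [0.4309397 0.0560582 0.06     ] [0.44314799 0.05758954 0.016     ]
(285, 247) [0.44423617 0.02373785 0.06      ] [0.4583041  0.02074887 0.016     ]
(325, 247) [0.44280517 0.05927534 0.06      ] [0.45667296 0.06125663 0.016     ]
```

The face is at x≈0.441, y≈0.041, and the button top at (0.417,0.290,0.047). The TCP stands 16 mm clear of the face, so I'll go down in front of it.

>>> drive_tool(series=[-1,0,-7,30,0,0,0,-1,0,0,40,0,0,0,-1,0,0,40,0,0,0,-1,0,0,40,0,0,0,-1,0,0,30,0,0,0,-1,0,0,20,0,0,0,-1,0,0,0,0,0,0,-1,0,0,0,0,0,0])

```text
t: 3.28
eef_pos: [0.4136, 0.0422, 0.0538]
tool_rot: [0.0, -0.02, 1.0, 0.0]
contact_force: [0.3, -1.1, 0.1]
gripper_width: 0.0
```

```bash
python3 - <<'E'
from h import *
a=snap('side','s2')['pixels'][150:310,230:400];b=snap('wrist','w2')['pixels'][150:400,200:440]
cv2.imwrite('pics/c3.png',np.hstack([cv2.resize(a,(400,376),interpolation=2),cv2.resize(b,(361,376),interpolation=2)]))
E
```

```text
(no output)
```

View pics/c3.png

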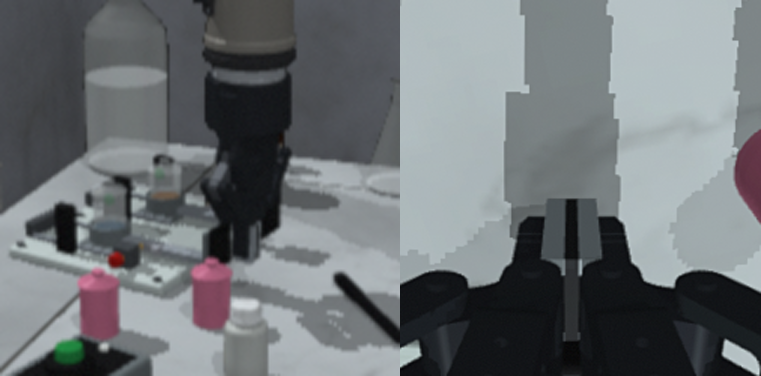

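The closed fingertips hang just in front of the left plate with clear space around them. I'll start the push.

>>> drive_tool(series=[-1,-6,0,0,0,0,0,-1,-6,0,0,0,0,0,-1,-6,0,0,0,0,0,-1,-6,0,0,0,0,0,-1,-6,0,0,0,0,0,-1,-6,0,0,0,0,0,-1,-6,0,0,0,0,0,-1,-6,0,0,0,0,0,-1,-6,0,0,0,0,0,-1,-3,0,0,0,0,0,-1,0,0,0,0,0,0])

```text
t: 4.75
eef_pos: [0.4695, 0.0438, 0.0529]
tool_rot: [-0.001, -0.02, 1.0, 0.0]
contact_force: [-5.1, 2.3, 0.2]
gripper_width: -0.002
```

>>> drive_tool(series=[-1,-3,0,0,0,0,0,-1,-3,0,0,0,0,0,-1,-2,0,0,0,0,0,-1,0,0,0,0,0,0])

```text
t: 5.25
eef_pos: [0.4773, 0.0442, 0.0529]
tool_rot: [-0.001, -0.02, 1.0, 0.0]
contact_force: [-5.4, 1.4, 1.5]
gripper_width: -0.001
```

>>> drive_tool(series=[-1,-2,0,0,0,0,0,-1,-2,0,0,0,0,0,-1,0,0,0,0,0,0])

```text
t: 5.62
eef_pos: [0.4795, 0.0442, 0.0527]
tool_rot: [-0.003, -0.02, 1.0, 0.0]
contact_force: [-9.4, 1.9, 6.2]
gripper_width: 0.002
```

>>> drive_tool(series=[-1,-2,0,0,0,0,0,-1,-2,0,0,0,0,0,-1,0,0,0,0,0,0])

```text
t: 6.0
eef_pos: [0.4796, 0.0442, 0.0523]
tool_rot: [-0.007, -0.02, 1.0, 0.0]
contact_force: [-19.8, 2.2, 15.6]
gripper_width: -0.0
```

The position stays at 0.4796 while the force climbs to 20 N, so the slide is at its stop. I'll retreat straight back, wait for it to latch, then rise.

>>> drive_tool(series=[-1,15,0,0,0,0,0,-1,20,0,0,0,0,0,-1,20,0,0,0,0,0,-1,15,0,0,0,0,0,-1,0,0,0,0,0,0,-1,0,0,0,0,0,0,-1,0,0,-40,0,0,0,-1,0,0,-40,0,0,0,-1,0,0,-40,0,0,0,-1,0,0,0,0,0,0,-1,0,0,0,0,0,0,-1,0,0,0,0,0,0])

```text
t: 7.5
eef_pos: [0.4158, 0.0414, 0.1723]
tool_rot: [-0.001, -0.02, 1.0, -0.0]
contact_force: [-0.6, -0.9, 0.2]
gripper_width: -0.0
```

```bash
python3 - <<'E'
from h import *
a=snap('side','s3')['pixels'][170:320,210:370];b=snap('wrist','w3')['pixels'];snap('top','t3')
cv2.imwrite('pics/c4.png',np.hstack([cv2.resize(a,(400,375),interpolation=2),cv2.resize(b[150:450,100:420],(400,375),interpolation=2)]))
E
```

```text
(no output)
```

View pics/c4.png

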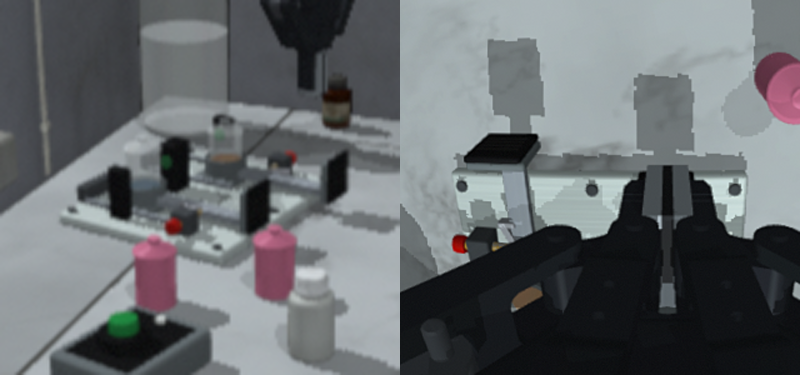

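```bash
python3 - <<'E'
from h import *
s=load('s3')
for x,y in[(247,190),(270,178)]: print(plane(s,210+x/2.5-.3,170+y/2.5-.3,.06))
for tag in('s2','s3'):
    c=load(tag)['pixels']; print(tag)
E
```

```text
[0.46761345 0.06242899 0.06      ]
[0.46702547 0.0274316  0.06      ]
s2
s3
```

>>> drive_tool(series=[-1,-2,48,0,0,0,0,-1,-2,50,0,0,0,0,-1,-2,50,0,0,0,0,-1,-2,50,0,0,0,0,-1,-3,50,0,0,0,0,-1,0,0,30,0,0,0,-1,0,0,30,0,0,0,-1,0,0,15,0,0,0,-1,0,0,0,0,0,0,-1,0,0,0,0,0,0])

```text
t: 8.9
eef_pos: [0.4182, 0.2901, 0.0991]
tool_rot: [0.0, -0.019, 1.0, 0.0]
contact_force: [0.4, 0.2, -0.9]
gripper_width: 0.002
```

```bash
python3 - <<'E'
from h import *
t=snap('top','t4')
t=t['pixels'][145:295,195:395];s=snap('side','s4')['pixels'][190:330,200:360];cv2.imwrite('pics/c5.png',np.hstack([cv2.resize(t,(400,300),interpolation=2),cv2.resize(s,(400,350),interpolation=2)[:300]]))
E
```

```text
(no output)
```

View pics/c5.png

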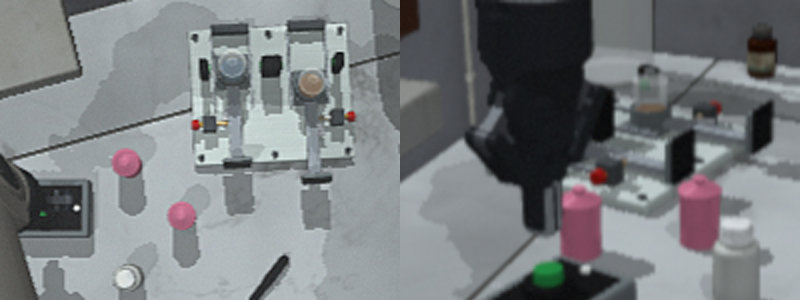

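The left slide has moved in 27 mm, with the bottle between the gate posts, so it is latched. The fingertips are over the button, so I'll press.

>>> drive_tool(series=[-1,0,0,14,0,0,0,-1,0,0,10,0,0,0,-1,0,0,5,0,0,0,-1,0,0,3,0,0,0,-1,0,0,2,0,0,0,-1,0,0,2,0,0,0,-1,0,0,0,0,0,0])

```text
t: 9.88
eef_pos: [0.4173, 0.2897, 0.0654]
tool_rot: [-0.001, -0.019, 1.0, 0.0]
contact_force: [-11.4, -7.6, 43.8]
gripper_width: 0.001
```

>>> drive_tool(series=[-1,0,0,1,0,0,0,-1,0,0,1,0,0,0,-1,0,0,0,0,0,0])

```text
t: 10.25
eef_pos: [0.4175, 0.2898, 0.065]
tool_rot: [-0.001, -0.019, 1.0, 0.001]
contact_force: [-17.0, -10.5, 65.0]
gripper_width: 0.0
```

A hard stop with the tip at 0.043. I'll back off in small steps to see the spring travel.

>>> drive_tool(series=[-1,0,0,-4,0,0,0,-1,0,0,0,0,0,0,-1,0,0,0,0,0,0])

```text
t: 10.62
eef_pos: [0.4174, 0.2897, 0.0658]
tool_rot: [-0.0, -0.019, 1.0, 0.0]
contact_force: [-6.1, -4.5, 23.0]
gripper_width: -0.0
```

```bash
python3 - <<'E'
from h import *
s=snap('side','s5')['pixels'][270:330,230:310];s4=load('s4')['pixels'][270:330,230:310];cv2.imwrite('pics/c6.png',np.hstack([cv2.resize(s4,(400,300),interpolation=2),cv2.resize(s,(400,300),interpolation=2)]))
E
```

```text
(no output)
```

View pics/c6.png

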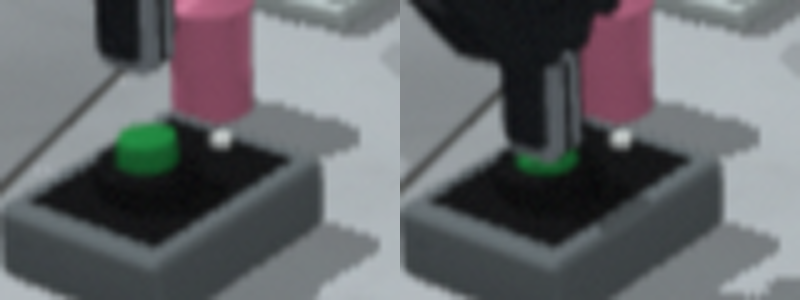

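>>> drive_tool(series=[-1,0,0,-2,0,0,0,-1,0,0,0,0,0,0,-1,0,0,0,0,0,0])

```text
t: 11.05
eef_pos: [0.4173, 0.2897, 0.0663]
tool_rot: [-0.0, -0.02, 1.0, -0.0]
contact_force: [-2.7, -0.5, 4.5]
gripper_width: -0.001
```

>>> drive_tool(series=[-1,0,0,-2,0,0,0,-1,0,0,0,0,0,0,-1,0,0,0,0,0,0])

```text
t: 11.42
eef_pos: [0.4174, 0.2897, 0.0682]
tool_rot: [-0.0, -0.02, 1.0, -0.0]
contact_force: [-2.3, -1.0, 3.7]
gripper_width: -0.001
```

>>> drive_tool(series=[-1,0,0,-4,0,0,0,-1,0,0,0,0,0,0,-1,0,0,0,0,0,0])

```text
t: 11.8
eef_pos: [0.418, 0.2901, 0.0724]
tool_rot: [0.0, -0.02, 1.0, 0.0]
contact_force: [-0.1, -0.2, 0.4]
gripper_width: 0.002
```

The spring force reads about 5 N just above the hard stop and drops to zero on release, so it was a full press on the button itself. I'll move clear and do the final check.

>>> drive_tool(series=[-1,0,0,-30,0,0,0,-1,0,0,-45,0,0,0,-1,0,0,-50,0,0,0,-1,0,45,-30,0,0,0,-1,0,50,0,0,0,0,-1,0,50,0,0,0,0,-1,0,50,0,0,0,0,-1,0,0,0,0,0,0,-1,0,0,0,0,0,0])

```text
t: 12.92
eef_pos: [0.4102, 0.4839, 0.2268]
tool_rot: [-0.0, -0.019, 1.0, -0.001]
contact_force: [0.5, -0.3, 0.6]
gripper_width: 0.003
```

```bash
python3 - <<'E'
from h import *
t=snap('top','t6')['pixels'][145:295,195:395];s=snap('side','s6')['pixels'][190:330,200:360];cv2.imwrite('pics/c7.png',np.hstack([cv2.resize(t,(400,300),interpolation=2),cv2.resize(s,(400,350),interpolation=2)[:300]]))
print(bot.get_obs()['contact_force'],bot.get_obs()['eef_pos'])
E
```

```text
[ 0.11227234 -0.04515168 -0.47192453] [0.41069633 0.48303315 0.22721372]
```

View pics/c7.png

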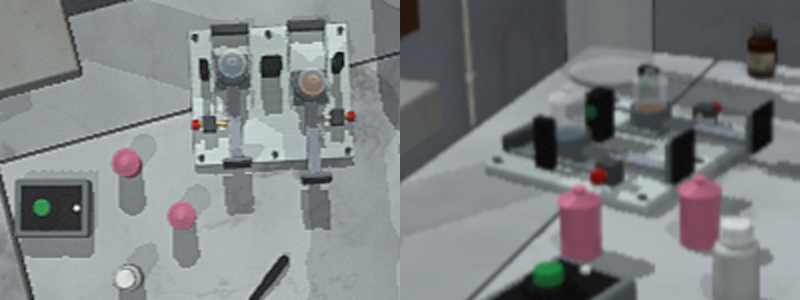

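The slide is still latched, the blue bottle stands in the gate, and the button is back up. Nothing else has moved, so I'll hand in.

```bash
python3 -c "
from station import bot
print(bot.hand_in())"
```

```text
the job is handed in; nothing more can be done
None
```

The job is done and handed in at about 13 s. I pushed the left slide (blue filling) to its stop with closed fingertips and let it spring back to its latch. Then I pressed the green button fully down and moved clear.

**Slide:** At the stop, the position held at 0.4796 m while the force rose to 20 N. After release, the push plate stood about 27 mm further in than at the start, against a nominal 26 mm. The last pictures show it still there, with the bottle between the gate posts.

**Button:** It hit a hard stop. On release the spring force was 4.5 N just above that stop and fell to 0. I pressed harder than needed: the wrist force peaked at about 65 N, plus up to 17 N sideways. That is under the 120 N limit.

**Surroundings:** By eye in the last pictures, the other slide, its bottle, the pink look-alikes and the white vial have not moved. The brown vial shows only in the side view, also unmoved. The last crops did not include the beaker; the arm never went near it.

**Disagreement:** The button-top height came out between 0.045 and 0.0475 m, depending on the pair of views. From the spring travel it was nearer 0.049 to 0.050 m, so I went by contact force.

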